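Hang the rinsed square bottle on its drying peg

TASK

The rinsed square bottle lies on the low slotted draining shelf. Turn it neck down and slide it over the slim peg of the sloping drying stand until its mouth rests on the collar at the peg's foot; do not drop it, let go only when it is right down. Leave the bottle's cap, the safety glasses and the ring clamp where they lie.

Things in the scene. Friction and masses are not known exactly. Their poses are not given: they have to be found in the camera images.
- bottle: Off-white rigid empty plastic bottle, 0.05 to 0.1 kg, 50 x 50 mm square, 105 mm long, lying on a flat side on the draining shelf, neck away from the robot and to its left. Origin: on its long axis, mid square body, 25 mm from each flat side. x axis: along the bottle to the mouth. Square body x = -35 (closed base) to +35 mm, shoulder to +46, neck to the mouth at +70. Mass centre within 8 mm of the origin.
- bottle_mouth (a point): Centre of the bottle's open mouth, 70 mm from its origin along its x axis. The flat rim is 26 mm across outside; the bore of the neck is 20 mm wide; behind the neck the bottle is hollow and wider, 102 mm deep from the mouth. Outside, the neck is 26 mm (29 at a bead).
- bottle_cap: Loose black ribbed screw cap, 31 mm across, 16 mm high, standing on the table. Bystander. Origin: centre of its underside.
- glasses: Loose folded black safety glasses, 42 x 131 x 27 mm, on the table. Bystander. Origin: centre of its underside.
- clamp: Loose small cast ring clamp with a wing nut, 51 x 33 x 10 mm, on the table. Bystander. Origin: centre of its underside.
- slim_peg: The slim one of the three grey pegs on the drying stand, fixed, in any of the three places. It leans 25 degrees from upright, square to the stand's face: a round foot collar 36 mm across, 5 mm thick, then the peg, 16 mm across for 30 mm, then tapering to a rounded 9 mm tip 70 mm above the collar. Origin: where its axis meets the face, 42 mm above the table; the origin's z is up, not along the peg.
- slim_peg_foot (a point): On the slim peg's axis at the top of its foot collar, 47 mm above the table: where the centre of the bottle's mouth comes when the bottle is right down. Its z axis points along the leaning peg to the tip; its y axis is level, along the row of pegs. Once released, the bottle may sag a few degrees on the peg.
- stout_peg_a: One of the two stout short pegs (for wide-mouthed ware; too thick for this neck), fixed, beside the slim one: 26 mm across, 38 mm tall above the same collar, leaning the same way. Origin: where its axis meets the stand's face, 42 mm above the table.
- stout_peg_b: As stout_peg_a.
- drying_stand: Stand of bare folded sheet metal, fixed: 196 mm long (y), about 105 mm deep (x), a sloping face 90 mm deep with its high edge (61 mm above the table) at -x and its low edge (23 mm) at +x, then an 11 mm high gutter. Three pegs in a row along y at 0 and +-64 mm, square to the face, leaning 25 degrees to the stand's +x. Origin: on the table under the middle peg's foot.
- drain_shelf: Low shelf of bare, slotted sheet metal, fixed: 150 (x) x 116 (y) mm, its flat top 50 mm above the table. Origin: centre of its underside. The bottle lies on it. Round it: the blue pump's body (200 mm high, from 0.35 to 0.65 m ahead of the robot) begins 60 mm right of the robot's middle; a hose and pipe cross overhead 0.28 to 0.43 m ahead, underside 0.55 m above the table: keep clear of both.

How it is judged:
By the outcome, as a careful person would: the job done as asked, in the order asked, and still so for the second after the job is handed in, with the robot touching nothing.
It also fails if it takes over 51 s, if anything falls off the work surface, if the arm or the gripper's body presses on something with over 40 N, if the wrist force passes 120 N, or if a joint passes its speed limit or range.

ROBOT

A 7-joint arm with a two-finger parallel gripper is mounted at the origin on a cart in front of the work surface, level with it; the furniture and walls round the work are solid. World frame = base frame: x ahead of the robot, y to its left, z up, the work surface at z = 0. Lengths are in m, angles in rad, forces in N, time in s.
With the tool pointing down it reaches from about 0.4 to 0.85 m from the base axis. Payload 10.4 kg.
Tool frame: the origin (TCP) lies on the centre line of the jaws, within the pads' length; the fingertips stand 14 mm ahead of it and the grasp point (between the pads) lies 5 mm behind it (manip.tip_reach is the distance from the TCP to the fingertips, in m); z points along the fingers, y is the line along which they close (so a half turn about z gives the same grasp; the last joint's range is limited). The gripper opens to 85 mm and grips with 20 to 120 N. Pads are 22 mm wide; open, the fingers measure 114 mm over their backs; the gripper's body (76 mm by 85 mm) begins 54 mm behind the grasp point. The pads swing forward as they close: fully open they stand 13 mm farther back than shut.
Start: joints at [1.29, 0.332, -0.065, 1.46, 0.022, 1.35, -0.088], TCP at [0.159, -0.604, 0.245] pointing down, gripper open.
Joint ranges: [-2.6, 2.6], [-0.5, 2.12], [-1.47, 1.34], [0.16, 2.42], [-1.27, 4.41], [0.06, 2.06], [-2.6, 2.6]. Speed limits (rad/s): [2.22, 2.22, 2.79, 2.79, 3.14, 3.14, 3.14].

INTERFACE

Orientations are given as a unit quaternion [x, y, z, w].
In Python, from workcell import manip gives the robot as it stands.
- The arm moves only by the shell command python3 -m pendant 'ROWS' [FORCE]. ROWS is JSON, a list of rows, each a list of 7 numbers: the shift along the tool's x, y, z in units of 50 mm (1.0 is 50 mm), then the turn, a rotation vector about the tool's x, y, z in units of 8 degrees (1.0 is 8 degrees), then the opening, from -1 (shut) to 1 (fully open), so that 0 is half open. In form: [[dx, dy, dz, ax, ay, az, jaw], ...]. A call has exactly 10 rows; each row is the pose to reach, as a shift and turn from the pose commanded when the call began, along the tool's axes at that moment; what a row does not reach only later rows make up. A row lasts 1/8 s, in which the tool goes at most 62.5 mm and 10.7 degrees, less where a joint would pass 70% of its speed; a pose out of reach is approached as far as the arm can. A call with a gripper value outside its range is refused whole. The fingers move at their own pace and stop on an object; FORCE is the grip in N (left out, the last holds). Time passes only in rows, so rows that repeat a pose let the fingers close, or fill a call up. It gives the time, the measured TCP pose, the force, the opening and the grip force at its end, in the units of the state.
- manip.get_obs(): the state, without advancing time (a new reading comes with each control period).
- manip.camera(name): name is "scene" or "top" or "wrist"; returns (picture, depth): 480x640x3 uint8, red, green, blue; 480x640 float32, m along the optical axis (not along the pixel's ray), 0 where there is no reading.
- manip.get_calibration(name): a dict with "fx", "fy", "cx", "cy" (pixels), "xyz" and "orientation" of the camera in the world. Camera axes: x right, y up, looking along -z (the intrinsics and any distortion apply to the point x, -y, -z); pixel columns grow to the right and rows downward; lengths in m; the calibration is good to about 2 mm. A picture is of the moment at which its call begins: read the wrist's pose just before it. get_calibration takes no time and is no camera call; for the wrist camera it gives the pose at the moment of the call.
- manip.hand_in(): hands the job in; it is judged then, once.
Trained networks look in the newest picture that a camera, given by its name, has taken for a name from the list of things; names that differ only in an ending like _2 or _b are one class to them, and where a whole thing is asked for, a point or a joint stands for the part that bears it (a point fixed in the world has none). Each returns a list of dicts, best first, with "p" (0 to 1); they miss things now and then, are a little off and sometimes report something else, mostly with a low value. They report only what shows in the picture. A call takes as long as a camera call.
- manip.find_in(thing, camera): "box" ([left, top, right, bottom] in pixels, round what is visible of it).
- manip.trace(thing, camera): "pixels" (480x640 bool, what is visible of it) and "box" ([left, top, right, bottom] in pixels, round what is visible of it).
- manip.tip_of(thing, camera): "pixel" ([column, row] in pixels: a listed point, or the origin of a listed thing).
The state is a dict: "clock": time; "joint_pos": joint angles; "joint_velocities": joint speeds; "tau": joint torques, N m; "position": TCP position; "ee_rot": TCP orientation; "ft_force": force on the tool from outside, world axes, zero at the start; "torque": the same for the moment, N m; "grip_width": opening from 0.0 (shut) to 1.0 (fully open); "grasp_force": force on a finger pad.
Only numpy, scipy, OpenCV 4.12 (cv2) and the standard library are available. Lean on these libraries where they do the work, as an engineer would, in place of code of your own. Each camera call takes 0.05 s, during which the arm holds its last target. There are 200 camera calls.

## Working session

There is one attempt and no reset: what is moved stays moved. The work goes in short steps, Python scripts to look and compute and a shell command to move; the robot and the scene stay as the last step left them, time stands still between calls to the robot, and variables do not carry over. Pictures are saved under pics/ and viewed, at most 10 in all, crops included, and the job is handed in when it is done.

```bash
mkdir -p pics; ls; cat > h.py <<'E'
import numpy as np, cv2
from scipy.spatial.transform import Rotation as R
from workcell import manip
def world(name,px,d,c=None):
    c=c or manip.get_calibration(name)
    px=np.atleast_2d(px).astype(float); d=np.atleast_1d(d)
    p=np.c_[(px[:,0]-c['cx'])/c['fx']*d,-(px[:,1]-c['cy'])/c['fy']*d,-d]
    return R.from_quat(c['orientation']).apply(p)+np.array(c['xyz'])
def proj(name,P,c=None):
    c=c or manip.get_calibration(name)
    q=R.from_quat(c['orientation']).inv().apply(np.atleast_2d(P)-np.array(c['xyz']))
    return np.c_[c['cx']+c['fx']*q[:,0]/-q[:,2],c['cy']-c['fy']*q[:,1]/-q[:,2]]
E
python3 - <<'E'
from h import *
print(manip.get_obs(), manip.tip_reach)
for n in ['scene','top']:
    print(manip.get_calibration(n))
    im,d=manip.camera(n); cv2.imwrite(f'pics/{n}0.png',im[:,:,::-1]); np.save(f'{n}0.npy',d)
    for t in ['bottle','bottle_cap','glasses','clamp','slim_peg','stout_peg_a','drying_stand','drain_shelf']:
        print(t,[(round(r['p'],2),[round(float(x)) for x in r['box']]) for r in manip.find_in(t,n)[:3]])
    for t in ['bottle','bottle_mouth','slim_peg','slim_peg_foot','drying_stand','drain_shelf']:
        print(t,[(round(r['p'],2),[round(float(x),1) for x in r['pixel']]) for r in manip.tip_of(t,n)[:2]])
E
```

```text
pics
{'clock': 0.0, 'joint_pos': array([ 1.2903979 ,  0.33291267, -0.06472565,  1.46095321,  0.02160368,
        1.34988228, -0.08849703]), 'joint_velocities': array([ 0.00087121, -0.00136343, -0.00048794,  0.00095501,  0.00058422,
        0.00116499,  0.00028477]), 'tau': array([ 3.63669524e-04, -6.25451016e+01,  4.92024980e-02, -3.91601980e+01,
        1.61420123e-02,  1.00512343e-02, -3.49990023e-05]), 'position': array([ 0.15926372, -0.6039989 ,  0.24448482]), 'ee_rot': array([ 9.91700561e-01,  1.28566964e-01, -1.24400459e-04, -7.19144555e-04]), 'ft_force': array([-0.17225407, -1.23735657, -0.01704358]), 'torque': array([-0.07574045, -0.00275632,  0.03560043]), 'grasp_force': 0.0, 'grip_width': 0.9972825937509534} 0.014
{'fx': 595.7094296631367, 'fy': 595.7094296631367, 'cx': 313.5195998476616, 'cy': 233.30778790960656, 'xyz': array([-0.05384025,  0.67874382,  0.57954817]), 'orientation': array([-0.19163575,  0.43335963,  0.80523164, -0.35647887])}
bottle [(0.95, [342, 205, 413, 246])]
bottle_cap [(0.57, [270, 236, 290, 251])]
glasses [(0.81, [171, 244, 254, 284])]
clamp [(0.63, 
[... 686 characters left out ...]
, -0.03426822, -0.70164114,  0.71063894])}
bottle [(0.86, [370, 242, 428, 307])]
bottle_cap [(0.67, [339, 190, 350, 202])]
glasses [(0.61, [242, 163, 314, 202])]
clamp [(0.51, [388, 161, 410, 185])]
slim_peg [(0.91, [264, 276, 289, 303]), (0.56, [372, 243, 430, 307])]
stout_peg_a [(0.87, [232, 303, 258, 326]), (0.61, [297, 258, 320, 284])]
drying_stand [(0.82, [217, 232, 341, 353]), (0.52, [372, 243, 429, 307])]
drain_shelf [(0.85, [357, 227, 438, 329])]
bottle [(0.93, [400.7, 279.3])]
bottle_mouth [(0.84, [375.2, 242.6])]
slim_peg [(0.94, [279.2, 290.9])]
slim_peg_foot [(0.64, [280.6, 294.1])]
drying_stand [(0.77, [281.4, 292.3])]
drain_shelf [(0.95, [393.0, 276.4]), (0.63, [279.3, 292.6])]
```

View pics/top0.png

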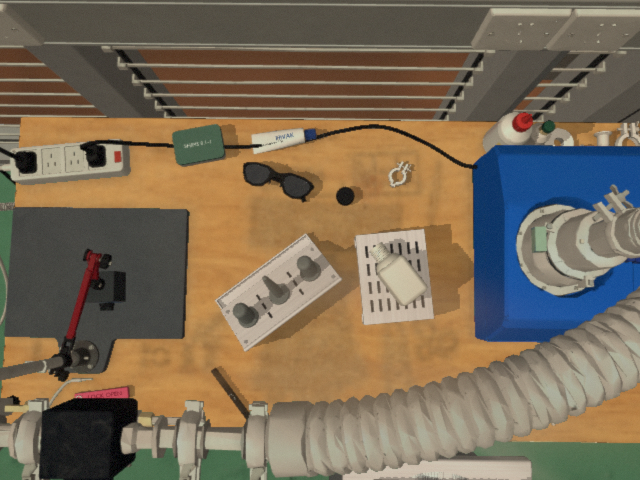

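View pics/scene0.png

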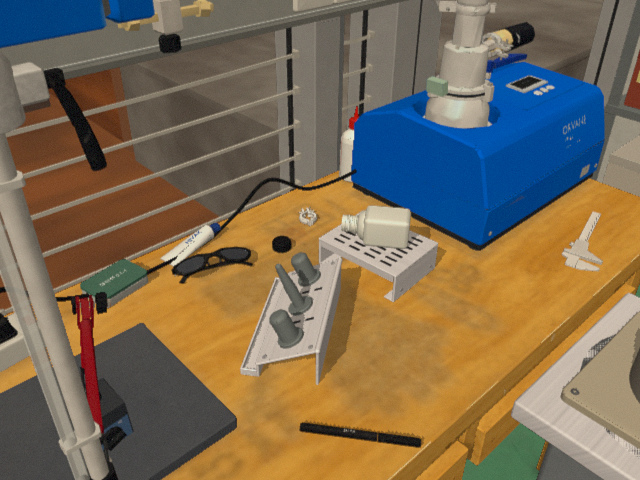

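```bash
python3 - <<'E'
from h import *
# ray at given z
def atz(n,px,z):
    a=world(n,px,1.0)[0]; c=np.array(manip.get_calibration(n)['xyz'])
    return c+(a-c)*(z-c[2])/(a[2]-c[2])
for t,px,z in [('bottle',(400.7,279.3),.075),('mouth',(375.2,242.6),.075),('peg',(279.2,290.9),.042),('foot',(280.6,294.1),.047),('stand',(281.4,292.3),0.042),('shelf',(393,276.4),0.0),('cap',(344.5,196),.008),('clamp',(399,173),.005),('gl',(278,182),.013),('stoutA',(245,314),.06),('stoutB',(308,271),.06)]:
    print('top',t,atz('top',px,z).round(4))
for t,px,z in [('bottle',(385.5,227.1),.075),('mouth',(341.4,221.4),.075),('peg',(303.1,307.8),.042),('foot',(300,302.8),.047)]:
    print('scene',t,atz('scene',px,z).round(4))
d=np.load('top0.npy')
for px in [(401,279),(376,244),(430,255),(281,300),(250,300),(300,310),(300,330)]:
    print(px,d[px[1],px[0]],world('top',px,d[px[1],px[0]])[0].round(4))
m=manip.camera('top'); tr=manip.trace('bottle','top')[0]; ys,xs=np.nonzero(tr['pixels']); P=world('top',np.c_[xs,ys],m[1][ys,xs])
k=(P[:,2]>.09)&(P[:,2]<.11); Q=P[k]; print(len(P),k.sum(),np.median(Q[:,2]))
print(cv2.minAreaRect((Q[:,:2]*1000).astype(np.float32)))
E
```

```text
top bottle [0.4475 0.0688 0.075 ]
top mouth [0.5066 0.1102 0.075 ]
top peg [0.4269 0.2675 0.042 ]
top foot [0.4216 0.2646 0.047 ]
top stand [0.4246 0.2637 0.042 ]
top shelf [0.4555 0.0724 0.    ]
top cap [0.5956 0.1588 0.008 ]
top clamp [0.6387 0.0624 0.005 ]
top gl [0.6182 0.2761 0.013 ]
top stoutA [0.3883 0.321  0.06  ]
top stoutB [0.4598 0.2192 0.06  ]
scene bottle [0.4492 0.0696 0.075 ]
scene mouth [0.5074 0.109  0.075 ]
scene peg [0.4206 0.2669 0.042 ]
scene foot [0.4269 0.267  0.047 ]
(401, 279) 0.8810851 [0.4469 0.0719 0.1021]
(376, 244) 0.935715 [0.5066 0.107  0.0537]
(430, 255) 0.98350257 [0.4936 0.0082 0.0035]
(281, 300) 0.92872477 [0.4118 0.2633 0.052 ]
(250, 300) 0.94901425 [0.4112 0.3173 0.0319]
(300, 310) 0.9176423 [0.396  0.2312 0.0612]
(300, 330) 0.9747133 [3.606e-01 2.335e-01 2.000e-04]
1895 1504 0.09967908318957208
((457.92822265625, 77.38751220703125), (100.82328796386719, 50.301719665527344), 37.69363021850586)
```

The slim peg is the middle one: tip at about (268,281), foot at (281,294) in the top view. It leans away from the robot at a yaw of about 35°, and the bottle's axis has nearly the same yaw. I don't know the arm's kinematics, so I'll make two small moves in the free area to identify them before planning the grasp tilt.

```bash
cat > log.py <<'E'
from h import *
import json
o=manip.get_obs()
open('obs.jsonl','a').write(json.dumps([list(map(float,o[k])) for k in('joint_pos','position','ee_rot')])+'\n')
E
python3 log.py
python3 -m pendant '[[0,0.2,0.2,1,1,0,1],[0,0.5,0.5,2,2,0,1],[0,0.5,0.5,2,3,0,1],[0,0.5,0.5,2,3,0,1],[0,0.5,0.5,2,3,0,1],[0,0.5,0.5,2,3,0,1],[0,0.5,0.5,2,3,0,1],[0,0.5,0.5,2,3,0,1],[0,0.5,0.5,2,3,0,1],[0,0.5,0.5,2,3,0,1]]' 40
python3 log.py
python3 -m pendant '[[0,0,-0.5,-1,-1,0,1],[0.5,-0.5,-1,-2,-2,0,1],[0.5,-1,-1.5,-4,-3,2,1],[0.5,-1,-1.5,-5,-3,3,1],[0.5,-1,-1.5,-5,-3,3,1],[0.5,-1,-1.5,-5,-3,3,1],[0.5,-1,-1.5,-5,-3,3,1],[0.5,-1,-1.5,-5,-3,3,1],[0.5,-1,-1.5,-5,-3,3,1],[0.5,-1,-1.5,-5,-3,3,1]]'
python3 log.py
cat > kin.py <<'E'
from h import *
import json
from scipy.optimize import least_squares
D=[[np.array(a) for a in json.loads(l)] for l in open('obs.jsonl')]
def fk(q,p,full=False):
    # p: x0,h,L1(z),a1,L2,a2,L3,a3 ; axes z,y,z,y,z,y,z with sign s
    x0,h,L1,a1,L2,a2,L3,a3,s1,s3,s5,s7,y7=p
    T=R.from_euler('z',s1*q[0]); P=np.array([0,0,h]); pts=[P]
    P=P+T.apply([x0,0,0]); T=T*R.from_euler('y',q[1])*R.from_euler('z',s3*q[2])
    P=P+T.apply([a1,0,L1]); pts.append(P)
    T=T*R.from_euler('y',q[3])*R.from_euler('z',s5*q[4]); 
    P=P+T.apply([a2,0,L2]); pts.append(P)
    T=T*R.from_euler('y',q[5])*R.from_euler('z',s7*q[6]+y7)
    E=P+T.apply([0,0,L3])
    if a3: 
        E=E+(T*R.from_euler('z',-s7*q[6]-y7)).apply([a3,0,0])
    pts.append(E)
    return (E,T,pts) if full else (E,T)
if __name__=='__main__':
    best=None
    import itertools
    for sg in itertools.product([1,-1],repeat=4):
      for y7 in [0,np.pi/2,np.pi,-np.pi/2]:
        er=0
        for q,x,r in D:
            T=fk(q,[0]*8+list(sg)+[y7])[1]; er+=(T.inv()*R.from_quat(r)).magnitude()
        if best is None or er<best[0]: best=(er,sg,y7)
    print(best)
    f=lambda v:np.concatenate([fk(q,list(v)+list(best[1])+[best[2]])[0]-x for q,x,r in D])
    s=least_squares(lambda v:np.r_[f(v),1e-3*(v-np.array([0,.34,.4,0,.4,0,.3,0]))],[0,.34,.4,0,.4,0,.3,0.001])
    print(s.x.round(4),np.abs(f(s.x)).max())
    json.dump(list(s.x)+list(map(float,best[1]))+[best[2]],open('kin.json','w'))
E
python3 kin.py
python3 - <<'E'
from h import *
d=np.load('top0.npy'); c=manip.get_calibration('top')
ys,xs=np.nonzero(d>0); P=world('top',np.c_[xs,ys],d[ys,xs],c)
for y in np.arange(-.3,.7,.1):
    k=(abs(P[:,1]-y)<.02)&(P[:,2]>.45)
    if k.any(): print(round(y,1),P[k].min(0).round(3),P[k].max(0).round(3))
E
```

```text
clock: 2.85
position: [0.1657, -0.6285, 0.2203]
ee_rot: [0.96, 0.124, 0.188, -0.164]
ft_force: [-0.5, 0.3, 0.2]
grip_width: 1.004
grasp_force: 0.0
clock: 4.1
position: [0.1488, -0.6057, 0.3093]
ee_rot: [0.98, -0.113, -0.017, 0.164]
ft_force: [-0.2, -0.0, -0.7]
grip_width: 0.998
grasp_force: 0.0
(1.692104938778114e-15, (-1, -1, -1, -1), 1.5707963267948966)
[ 3.6810e-01 -5.7490e-01  1.3529e+00 -1.1000e-03 -9.1800e-02 -7.3400e-01
  1.1908e+00  2.4740e-01] 0.0067539789334781775
0.0 [ 0.347 -0.02   0.594] [0.42  0.02  0.639]
0.1 [0.309 0.08  0.599] [0.371 0.12  0.636]
0.2 [0.291 0.18  0.575] [0.343 0.22  0.616]
0.3 [0.291 0.28  0.525] [0.34  0.32  0.603]
0.4 [0.282 0.38  0.569] [0.34  0.418 0.604]
```

```bash
python3 - <<'E'
from h import *
P=[]
for n in ['top','scene']:
    d=np.load(n+'0.npy'); c=manip.get_calibration(n)
    ys,xs=np.nonzero(d>0); P.append(world(n,np.c_[xs,ys],d[ys,xs],c))
P=np.vstack(P); P=P[(P[:,2]<1.2)]
xs=np.arange(.10,.66,.05); ys=np.arange(-.45,.5,.05)
for lab,sel in [('max z<.5',P[P[:,2]<.5]),('min z>.45',P[P[:,2]>.45])]:
    print(lab,' cols x',xs.round(2))
    for y in ys[::-1]:
        row=[]
        for x in xs:
            k=(abs(sel[:,0]-x)<.025)&(abs(sel[:,1]-y)<.025)
            row.append('  . ' if not k.any() else '%.2f'%(sel[k,2].max() if '<' in lab else sel[k,2].min()))
        print('%5.2f'%y,*row)
import json
exec(open('kin.py').read().split("if __name__")[0])
print([ (d[0].round(3),d[1].round(4)) for d in D])
E
```

```text
max z<.5  cols x [0.1  0.15 0.2  0.25 0.3  0.35 0.4  0.45 0.5  0.55 0.6  0.65]
 0.45   .    .  0.00 0.01 0.49 0.02 0.02 0.02 0.02 0.03 0.01 0.03
 0.40   .    .  0.00 0.01 0.02 0.01 0.01 0.01 0.01 0.01 0.01 0.03
 0.35   .    .  0.01 0.02 0.01 0.06 0.09 0.03 0.00 0.01 0.02 0.02
 0.30   .    .  0.02 0.01 0.01 0.07 0.09 0.11 0.01 0.01 0.03 0.03
 0.25   .    .  0.00 0.01 0.01 0.06 0.07 0.09 0.08 0.02 0.03 0.03
 0.20   .    .  0.00 0.01 0.01 0.01 0.07 0.09 0.08 0.01 0.02 0.02
 0.15 0.00 0.00 0.00 0.01 0.01 0.05 0.05 0.06 0.05 0.05 0.02 0.01
 0.10 0.02 0.01 0.00 0.01 0.01 0.05 0.10 0.10 0.10 0.05 0.01 0.01
 0.05 0.02 0.01 0.00 0.01 0.01 0.01 0.10 0.11 0.10 0.05 0.01 0.01
-0.00 0.02 0.01 0.00 0.00 0.01 0.01 0.06 0.06 0.05 0.01 0.01 0.05
-0.05 0.02 0.01 0.00 0.00 0.01 0.17 0.20 0.20 0.20 0.20 0.19 0.18
-0.10 0.02 0.01 0.00 0.00 0.01 0.17 0.20 0.37 0.43 0.37 0.19 0.18
-0.15 0.00 0.01 0.01 0.01 0.00 0.17 0.20 0.41 0.42 0.37 0.20 0.18
-0.20   .    .  0.01 0.01 0.00 0.17 0.20 0.37 0.31 0.20 0.20 0.18
-0.25   .    .  0.01 0.01 0.01 0.17 0.20 0.30 0.31 0.20 0.19 0.18
-0.30   .    .  0.01 0.01 0.01 
[... 1178 characters left out ...]
   .    .    .    .    .    .    .    .    .    .    .    . 
-0.25   .    .    .    .    .    .    .    .    .    .    .    . 
-0.30   .    .    .    .    .    .    .    .    .    .    .    . 
-0.35   .    .    .    .    .    .    .    .    .    .    .    . 
-0.40   .    .    .    .    .    .    .    .    .    .    .    . 
-0.45   .    .    .    .    .    .    .    .    .    .    .    . 
[(array([ 1.29 ,  0.332, -0.065,  1.46 ,  0.022,  1.35 , -0.088]), array([ 0.1594, -0.6044,  0.2453])), (array([ 1.486,  0.65 , -0.095,  1.14 , -0.33 ,  1.676,  0.106]), array([ 0.1657, -0.6285,  0.2203])), (array([ 1.181,  0.102, -0.029,  1.641,  0.218,  1.138, -0.713]), array([ 0.1488, -0.6057,  0.3093]))]
```

```bash
cat > go.py <<'E'
from h import *
def rows(Pt,Rt,o=None):
    o=o or manip.get_obs(); T=R.from_quat(o['ee_rot'])
    sh=T.inv().apply(np.array(Pt)-o['position'])/.05; tv=np.degrees((T.inv()*Rt).as_rotvec())/8
    print('row',sh.round(2),tv.round(2)); return sh,tv
def tool(yaw,el,flip=1):  # z pointing azimuth yaw(deg), el deg below horizontal; y=flip*horizontal right-hand v
    a=np.radians(yaw);e=np.radians(el)
    z=np.array([np.cos(a)*np.cos(e),np.sin(a)*np.cos(e),-np.sin(e)]); y=flip*np.array([np.sin(a),-np.cos(a),0])
    return R.from_matrix(np.c_[np.cross(y,z),y,z])
E
python3 -c "
from go import *
rows([.27,-.40,.29],tool(-20,80)); rows([.27,-.40,.29],tool(-20,80,-1))"
```

```text
row [ 1.43 -4.44 -1.11] [2.29 1.07 1.05]
row [ 1.43 -4.44 -1.11] [ -1.59   3.41 -21.12]
```

```bash
python3 -m pendant '[[0.2,-0.5,-0.1,0.3,0.1,0.1,1],[0.4,-1.3,-0.3,0.7,0.3,0.3,1],[0.7,-2.1,-0.5,1.1,0.5,0.5,1],[0.9,-2.9,-0.7,1.5,0.7,0.7,1],[1.2,-3.7,-0.9,1.9,0.9,0.9,1],[1.4,-4.4,-1.1,2.3,1,1,1],[1.4,-4.4,-1.1,2.3,1,1,1],[1.4,-4.4,-1.1,2.3,1,1,1],[1.4,-4.4,-1.1,2.3,1,1,1],[1.4,-4.4,-1.1,2.3,1,1,1]]'
python3 log.py
cat > fit.py <<'E'
from kin import *
# link offset vectors in frames: after j1,j2(y),j3,j4,j5,j6 ; linear LSQ with ridge
def basis(q):
    A=[];T=R.identity();A.append(T)
    for i,(ax,s) in enumerate([('z',-1),('y',1),('z',-1),('y',1),('z',-1),('y',1)]):
        T=T*R.from_euler(ax,s*q[i]); A.append(T)
    return A
# params: h ; j1:(x0,y0) ; j3 frame:(x,y,L1) ; j5 frame:(x,y,L2) ; j6 frame:(x,y,L3)
sel=[(0,2)]+[(1,0),(1,1)]+[(3,0),(3,1),(3,2)]+[(4,0),(5,0),(5,1),(5,2)]+[(6,0),(6,1),(6,2)]
def row(q):
    A=basis(q); return np.stack([A[f].as_matrix()[:,c] for f,c in sel],1)
def solve(lam=1e-3):
    M=np.vstack([row(q) for q,_,_ in D]); b=np.concatenate([x for _,x,_ in D])
    p0=np.array([.3,0,0, 0,0,.4, 0,0,0,.45, 0,0,.3])
    w=lam*np.ones(len(p0))
    p=np.linalg.lstsq(np.vstack([M,np.diag(w)]),np.r_[b,w*p0],rcond=None)[0]
    return p,M@p-b
if __name__=='__main__':
    for lam in [1e-3,1e-2,3e-2]:
        p,e=solve(lam); print(lam,p.round(3),np.abs(e).max().round(4))
E
python3 fit.py
python3 -c "
from go import *
rows([.32,-.20,.29],tool(-5,70))"
```

```text
clock: 5.35
position: [0.2684, -0.4015, 0.2901]
ee_rot: [0.982, -0.17, 0.081, 0.014]
ft_force: [-0.4, -0.0, -0.2]
grip_width: 0.997
grasp_force: 0.0
0.001 [ 0.258  0.    -0.024  0.    -0.022  0.448 -0.001  0.001 -0.     0.49
 -0.    -0.     0.328] 0.0
0.01 [ 0.258  0.002 -0.032  0.001 -0.013  0.445 -0.003  0.004 -0.     0.489
 -0.    -0.     0.325] 0.0001
0.03 [ 0.264  0.007 -0.031  0.003 -0.011  0.445  0.002  0.006 -0.002  0.487
  0.003 -0.002  0.323] 0.0003
row [-0.38 -4.14 -0.06] [ 0.46  1.32 -1.78]
```

```bash
cat > ik.py <<'E'
from fit import *
from go import tool
p,_=solve(1e-3)
lo=np.array([-2.6,-.5,-1.47,.16,-1.27,.06,-2.6]);hi=np.array([2.6,2.12,1.34,2.42,4.41,2.06,2.6])
def FK(q):
    A=basis(q); T=A[6]*R.from_euler('z',-q[6]+np.pi/2); 
    return row(q)@p, T
def pts(q):
    A=basis(q); S=np.array([0,0,p[0]])+A[1].apply([p[1],p[2],0]); E=S+A[3].apply(p[3:6]); W=E+A[4].apply([p[6],0,0])+A[5].apply(p[7:10]); return S,E,W
def hose(q):
    S,E,W=pts(q); t=np.linspace(0,1,15)[:,None]; L=np.vstack([S+(E-S)*t,E+(W-E)*t])
    k=(L[:,0]>.2); return L[k,2].max() if k.any() else 0
def IK(P,T,q0,reg=1e-3):
    f=lambda q:np.r_[(FK(q)[0]-P)*10,(FK(q)[1].inv()*T).as_rotvec()*3,reg*(q-q0)]
    s=least_squares(f,np.clip(q0,lo+.02,hi-.02),bounds=(lo+.01,hi-.01))
    return s.x,np.abs(f(s.x)[:6]).max()
E
cat > feas.py <<'E'
from ik import *
rng=np.random.default_rng(0)
q0=D[-1][0]
B=np.array([.448,.069,.078]); yaw=36
def best(P,T,n=12):
    out=[]
    for i in range(n):
        q,e=IK(P,T,q0+rng.normal(0,.5,7)*(i>0) + np.r_[np.zeros(6),rng.uniform(-2,2)*(i>0)])
        out.append((e,q))
    out=[o for o in out if o[0]<.02] or [min(out,key=lambda o:o[0])]
    return out
for el in [55,65,75,90]:
  for fl in [1,-1]:
    o=best(B,tool(yaw,el,fl)); print('grasp',el,fl,len(o),'err %.3f'%o[0][0],o[0][1].round(2),'hose z',[round(hose(a[1]),2) for a in o[:4]])
F=np.array([.424,.266,.047]); a=np.radians(35); u=np.array([np.cos(a),np.sin(a),0]); pp=np.sin(np.radians(25))*u+np.array([0,0,np.cos(np.radians(25))])
for el in [50,57.5,65,75,90]:
  for fl in [1,-1]:
    o=best(F+pp*.07,tool(35,el,fl)); print('final',el,fl,len(o),'err %.3f'%o[0][0],o[0][1].round(2),'hose z',[round(hose(a[1]),2) for a in o[:4]])
E
python3 feas.py
```

```text
grasp 55 1 1 err 0.021 [ 1.56 -0.14 -1.46  2.41 -1.17  0.56  0.1 ] hose z [np.float64(0.45)]
grasp 55 -1 1 err 0.158 [ 1.44  0.25 -1.46  2.37 -0.39  0.31  2.59] hose z [np.float64(0.46)]
grasp 65 1 12 err 0.000 [ 0.59 -0.04 -0.66  2.34 -0.52  0.51 -0.6 ] hose z [np.float64(0.49), np.float64(0.49), np.float64(0.49), np.float64(0.49)]
grasp 65 -1 4 err 0.000 [ 0.78 -0.03 -0.84  2.33 -0.53  0.51  2.55] hose z [np.float64(0.49), np.float64(0.49), np.float64(0.49), np.float64(0.49)]
grasp 75 1 12 err 0.000 [ 0.54  0.04 -0.7   2.23 -0.15  0.66 -0.99] hose z [np.float64(0.53), np.float64(0.53), np.float64(0.53), np.float64(0.53)]
grasp 75 -1 1 err 0.000 [ 0.18  0.01 -0.35  2.24 -0.18  0.66  2.16] hose z [np.float64(0.53)]
grasp 90 1 9 err 0.000 [ 0.35  0.19 -0.64  2.05  0.14  0.94 -1.31] hose z [np.float64(0.59), np.float64(0.59), np.float64(0.59), np.float64(0.59)]
grasp 90 -1 4 err 0.000 [-0.03  0.15 -0.24  2.07  0.04  0.93  1.91] hose z [np.float64(0.6), np.float64(0.56), np.float64(0.59), np.float64(0.58)]
final 50 1 12 err 0.000 [ 0.47 -0.04 -1.1   2.37 -0.25  0.09 -1.36] hose z [np.fl
[... 594 characters left out ...]
float64(0.55), np.float64(0.53), np.float64(0.53)]
final 65 -1 2 err 0.000 [ 0.12  0.05 -0.78  2.19  0.11  0.49  1.44] hose z [np.float64(0.54), np.float64(0.54)]
final 75 1 11 err 0.000 [ 0.08  0.16 -0.77  2.05  0.19  0.73 -1.75] hose z [np.float64(0.58), np.float64(0.57), np.float64(0.58), np.float64(0.58)]
final 75 -1 4 err 0.000 [ 0.04  0.15 -0.72  2.05  0.17  0.72  1.4 ] hose z [np.float64(0.58), np.float64(0.61), np.float64(0.58), np.float64(0.58)]
final 90 1 10 err 0.000 [-0.09  0.32 -0.65  1.84  0.22  1.06 -1.78] hose z [np.float64(0.63), np.float64(0.63), np.float64(0.62), np.float64(0.62)]
final 90 -1 1 err 0.000 [ 0.33  0.54 -1.2   1.82  0.55  1.17  1.12] hose z [np.float64(0.63)]
```

```bash
cat > plan.py <<'E'
from ik import *
def track(wps,q,verbose=True):
    P0,T0=FK(q)
    for P,T in wps:
        rv=(T0.inv()*T).as_rotvec(); n=max(2,int(max(np.linalg.norm(P-P0)/.03,np.linalg.norm(rv)/.15)))
        worst=0;hz=0;qm=q.copy()
        for t in np.linspace(0,1,n+1)[1:]:
            q2,e=IK(P0+(P-P0)*t,T0*R.from_rotvec(rv*t),q,.01); worst=max(worst,e); hz=max(hz,hose(q2)); q=q2
        S,E,W=pts(q); print('err %.3f'%worst,'q',q.round(2),'hose',round(hz,2),'W',W.round(3)); P0,T0=P,T
    return q
if __name__=='__main__':
    q=D[-1][0]; v=np.array
    B=v([.448,.069,.077])
    F=v([.424,.266,.047]); a=np.radians(35); u=v([np.cos(a),np.sin(a),0]); pp=np.sin(np.radians(25))*u+v([0,0,np.cos(np.radians(25))])
    for th in [60,62.5,65]:
      print(th)
      qe=track([(v([.31,-.22,.29]),tool(-5,75)),(v([.37,-.03,.255]),tool(15,65)),(v([.448,.069,.15]),tool(36,th)),(B,tool(36,th)),(v([.448,.069,.17]),tool(36,th)),
      (v([.45,.17,.22]),tool(36,58)),
      (F+pp*.155,tool(35,115-th)*R.from_euler('z',-90,degrees=True)),(F+pp*.155,tool(35,115-th,-1)),(F+pp*.07,tool(35,115-th,-1))],q)
E
python3 plan.py
```

```text
60
err 0.000 q [ 0.96 -0.4  -0.26  2.1  -0.27  1.23 -0.88] hose 0.61 W [ 0.225 -0.212  0.607]
err 0.113 q [ 0.39 -0.49 -0.2   2.26 -0.34  1.03 -0.98] hose 0.6 W [ 0.258 -0.074  0.554]
err 0.030 q [ 0.16 -0.22 -0.2   2.35 -0.57  0.63 -0.59] hose 0.54 W [ 0.315 -0.027  0.434]
err 0.000 q [ 0.32 -0.06 -0.36  2.41 -0.75  0.45 -0.36] hose 0.48 W [ 0.315 -0.027  0.361]
err 0.000 q [ 0.37 -0.25 -0.37  2.32 -0.61  0.7  -0.55] hose 0.51 W [ 0.315 -0.027  0.454]
err 0.000 q [ 0.33 -0.33 -0.57  2.25 -0.58  0.71 -0.85] hose 0.54 W [0.309 0.068 0.499]
err 0.000 q [ 0.09 -0.09 -0.71  2.17 -0.1   0.43  0.05] hose 0.54 W [0.323 0.196 0.456]
err 0.000 q [-0.09 -0.09 -0.54  2.18 -0.06  0.43  1.58] hose 0.53 W [0.323 0.196 0.456]
err 0.000 q [-0.08 -0.03 -0.57  2.33  0.04  0.23  1.48] hose 0.5 W [0.294 0.175 0.379]
62.5
err 0.000 q [ 0.96 -0.4  -0.26  2.1  -0.27  1.23 -0.88] hose 0.61 W [ 0.225 -0.212  0.607]
err 0.113 q [ 0.39 -0.49 -0.2   2.26 -0.34  1.03 -0.98] hose 0.6 W [ 0.258 -0.074  0.554]
err 0.022 q [ 0.18 -0.2  -0.23  2.32 -0.5   0.66 -0.66] hose 0.54 W [ 0.325 -0.02   0.441]
err 0.000 q [ 0
[... 627 characters left out ...]
0.39 -0.49 -0.2   2.26 -0.34  1.03 -0.98] hose 0.6 W [ 0.258 -0.074  0.554]
err 0.013 q [ 0.19 -0.19 -0.26  2.29 -0.43  0.7  -0.73] hose 0.54 W [ 0.336 -0.012  0.448]
err 0.000 q [ 0.17 -0.05 -0.26  2.36 -0.5   0.5  -0.64] hose 0.49 W [ 0.336 -0.012  0.375]
err 0.000 q [ 0.2  -0.22 -0.26  2.27 -0.42  0.75 -0.75] hose 0.53 W [ 0.336 -0.012  0.468]
err 0.000 q [ 0.13 -0.31 -0.41  2.26 -0.48  0.69 -0.94] hose 0.54 W [0.309 0.068 0.498]
err 0.000 q [-0.16 -0.12 -0.47  2.25 -0.09  0.3   0.04] hose 0.54 W [0.305 0.183 0.439]
err 0.000 q [-0.44 -0.13 -0.22  2.26  0.02  0.3   1.5 ] hose 0.51 W [0.305 0.183 0.439]
err 0.000 q [-0.34 -0.06 -0.32  2.41  0.21  0.1   1.31] hose 0.49 W [0.275 0.162 0.362]
```

```bash
python3 - <<'E'
from go import *
from plan import track,D
v=np.array
track([(v([.32,-.2,.27]),tool(-5,75)),(v([.39,-.03,.245]),tool(15,68)),(v([.448,.069,.15]),tool(36,62.5))],D[-1][0])
rows([.32,-.20,.27],tool(-5,75))
E
```

```text
err 0.000 q [ 0.94 -0.41 -0.3   2.14 -0.28  1.19 -0.93] hose 0.61 W [ 0.235 -0.192  0.587]
err 0.000 q [ 0.72 -0.48 -0.47  2.24 -0.47  1.04 -0.87] hose 0.59 W [ 0.271 -0.062  0.549]
err 0.000 q [ 0.55 -0.21 -0.56  2.3  -0.61  0.69 -0.56] hose 0.54 W [ 0.325 -0.02   0.441]
row [-0.45 -4.14  0.33] [ 0.38  0.7  -1.8 ]
```

```bash
python3 -m pendant '[[-0.1,-0.6,0,0,0.2,-0.2,1],[-0.1,-1.3,0.1,0.1,0.4,-0.6,1],[-0.2,-2,0.2,0.2,0.5,-0.9,1],[-0.2,-2.7,0.2,0.3,0.6,-1.2,1],[-0.3,-3.4,0.3,0.4,0.7,-1.5,1],[-0.3,-4.1,0.3,0.5,0.8,-1.7,1],[-0.3,-4.1,0.3,0.5,0.8,-1.7,1],[-0.3,-4.1,0.3,0.5,0.8,-1.7,1],[-0.3,-4.1,0.3,0.5,0.8,-1.7,1],[-0.3,-4.1,0.3,0.5,0.8,-1.7,1]]'; python3 log.py; python3 - <<'E'
from go import *
from plan import track,D
v=np.array
track([(v([.39,-.03,.245]),tool(15,68)),(v([.448,.069,.15]),tool(36,62.5))],D[-1][0])
rows([.39,-.03,.245],tool(15,68)); 
E
```

```text
clock: 6.6
position: [0.3257, -0.2045, 0.2729]
ee_rot: [0.989, -0.049, 0.139, -0.002]
ft_force: [-0.0, 0.2, -0.2]
grip_width: 1.002
grasp_force: 0.0
err 0.000 q [ 0.73 -0.49 -0.48  2.24 -0.48  1.04 -0.87] hose 0.59 W [ 0.271 -0.062  0.55 ]
err 0.000 q [ 0.55 -0.21 -0.57  2.31 -0.61  0.69 -0.56] hose 0.54 W [ 0.325 -0.02   0.442]
row [ 0.73 -3.59  0.85] [ 0.72  0.73 -2.47]
```

```bash
python3 -m pendant '[[0.1,-0.5,0.1,0.1,0.1,-0.4,1],[0.2,-1.2,0.3,0.2,0.2,-0.8,1],[0.4,-1.8,0.4,0.4,0.4,-1.2,1],[0.5,-2.4,0.6,0.5,0.5,-1.7,1],[0.6,-3,0.7,0.6,0.6,-2.1,1],[0.7,-3.6,0.85,0.7,0.7,-2.5,1],[0.7,-3.6,0.85,0.7,0.7,-2.5,1],[0.7,-3.6,0.85,0.7,0.7,-2.5,1],[0.7,-3.6,0.85,0.7,0.7,-2.5,1],[0.7,-3.6,0.85,0.7,0.7,-2.5,1]]'; python3 log.py; python3 - <<'E'
from go import *
from plan import track,D,FK,pts
v=np.array
print(D[-1][0].round(2),[x.round(3) for x in pts(D[-1][0])])
track([(v([.448,.069,.15]),tool(36,62.5))],D[-1][0])
rows([.448,.069,.15],tool(36,62.5))
E
```

```text
clock: 7.85
position: [0.3883, -0.0291, 0.2448]
ee_rot: [0.973, 0.13, 0.187, -0.023]
ft_force: [0.3, 0.3, -0.0]
grip_width: 0.999
grasp_force: 0.0
[ 0.68 -0.48 -0.45  2.24 -0.45  1.04 -0.89] [array([-0.014, -0.017,  0.258]), array([-0.183,  0.091,  0.66 ]), array([ 0.27, -0.06,  0.55])]
err 0.000 q [ 0.5  -0.21 -0.52  2.31 -0.59  0.69 -0.57] hose 0.54 W [ 0.325 -0.02   0.442]
row [ 0.85 -1.59  2.37] [ 1.11  0.72 -2.36]
```

```bash
python3 -m pendant '[[0.1,-0.2,0.3,0.1,0.1,-0.3,1],[0.3,-0.5,0.8,0.3,0.2,-0.8,1],[0.5,-0.8,1.2,0.5,0.4,-1.2,1],[0.6,-1.1,1.6,0.7,0.5,-1.6,1],[0.7,-1.3,2,0.9,0.6,-2,1],[0.85,-1.6,2.37,1.1,0.72,-2.36,1],[0.85,-1.6,2.37,1.1,0.72,-2.36,1],[0.85,-1.6,2.37,1.1,0.72,-2.36,1],[0.85,-1.6,2.37,1.1,0.72,-2.36,1],[0.85,-1.6,2.37,1.1,0.72,-2.36,1]]'; python3 log.py; python3 - <<'E'
from go import *
v=np.array
for n in ['wrist','top','scene']:
    c=manip.get_calibration(n); im,d=manip.camera(n)
    if n=='wrist': cv2.imwrite('pics/w1.png',im[:,:,::-1])
    print(n,c['xyz'].round(3))
    for t in (['bottle','bottle_mouth'] if n!='scene' else ['bottle','bottle_mouth','slim_peg','slim_peg_foot']):
        for r in manip.tip_of(t,n)[:1]:
            a=world(n,r['pixel'],1.0,c)[0]; z={'slim_peg':.042,'slim_peg_foot':.047}.get(t,.075); cc=np.array(c['xyz'])
            print(t,round(r['p'],2),np.round(r['pixel'],1),(cc+(a-cc)*(z-cc[2])/(a[2]-cc[2])).round(4))
    tr=manip.trace('bottle',n)
    if tr:
        ys,xs=np.nonzero(tr[0]['pixels']&(d>0)); P=world(n,np.c_[xs,ys],d[ys,xs],c); np.save(f'b_{n}.npy',P)
        Q=P[(abs(P[:,2]-.1)<.004)]; print(len(Q),np.median(Q[:,2]) if len(Q) else 0)
        if len(Q)>50: print(cv2.minAreaRect((Q[:,:2]*1000).astype(np.float32)))
E
```

```text
clock: 9.1
position: [0.4481, 0.0696, 0.1506]
ee_rot: [0.924, 0.3, 0.227, -0.072]
ft_force: [-0.0, 0.1, -0.1]
grip_width: 1.001
grasp_force: 0.0
wrist [0.452 0.073 0.297]
bottle 0.62 [317.1 321.7] [0.4478 0.0695 0.075 ]
bottle_mouth 0.65 [312.2 201.8] [0.5022 0.1126 0.075 ]
12336 0.09855179222143796
((450.18585205078125, 71.00682067871094), (72.05723571777344, 46.90216064453125), 37.37907409667969)
top [0.41  0.188 0.985]
bottle 0.66 [399.6 274.9] [0.4546 0.0706 0.075 ]
bottle_mouth 0.87 [375.  245.2] [0.5023 0.1105 0.075 ]
1106 0.099926301269055
((452.10791015625, 73.35734558105469), (68.44378662109375, 48.45777893066406), 38.544288635253906)
scene [-0.054  0.679  0.58 ]
bottle 0.74 [382.7 225.8] [0.4547 0.0701 0.075 ]
bottle_mouth 0.57 [343.6 221.3] [0.5053 0.1062 0.075 ]
slim_peg 0.74 [302.1 307.6] [0.4218 0.2677 0.042 ]
slim_peg_foot 0.81 [297.8 301.7] [0.4307 0.2677 0.047 ]
779 0.10026697669529772
((450.2398376464844, 73.18133544921875), (75.25978088378906, 51.785362243652344), 39.964534759521484)
```

View pics/w1.png

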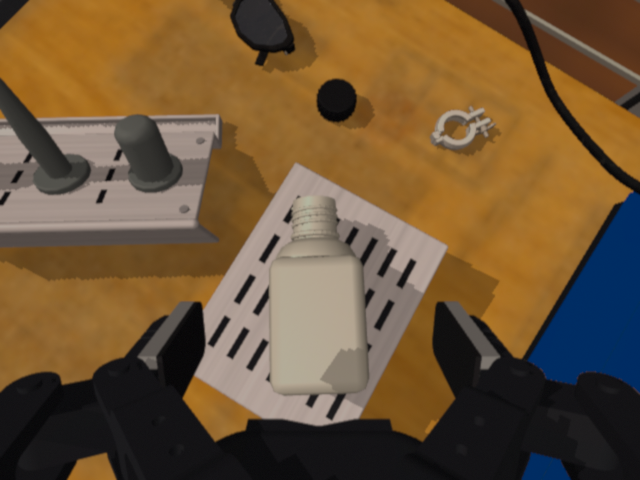

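```bash
python3 - <<'E'
from go import *
from plan import track,D
v=np.array
track([(v([.450,.072,.077]),tool(38,62.5))],D[-1][0])
rows([.45,.072,.077],tool(38,62.5))
E
```

```text
err 0.000 q [ 0.47 -0.04 -0.53  2.37 -0.64  0.49 -0.45] hose 0.49 W [ 0.33  -0.021  0.369]
row [-0.62 -0.01  1.32] [ 0.12 -0.   -0.21]
```

```bash
python3 -m pendant '[[-0.1,0,0.2,0,0,-0.1,1],[-0.2,0,0.5,0.1,0,-0.2,1],[-0.4,0,0.8,0.1,0,-0.2,1],[-0.5,0,1.1,0.1,0,-0.2,1],[-0.62,0,1.32,0.1,0,-0.2,1],[-0.62,0,1.32,0.1,0,-0.2,1],[-0.62,0,1.32,0.1,0,-0.2,0.6],[-0.62,0,1.32,0.1,0,-0.2,0.2],[-0.62,0,1.32,0.1,0,-0.2,-0.2],[-0.62,0,1.32,0.1,0,-0.2,-0.6]]' 45; python3 log.py; python3 - <<'E'
from go import *
from plan import D,pts
print(D[-1][0].round(2),[x.round(3) for x in pts(D[-1][0])])
E
```

```text
clock: 11.05
position: [0.4509, 0.0716, 0.0779]
ee_rot: [0.919, 0.315, 0.226, -0.076]
ft_force: [-3.6, -1.8, 6.8]
grip_width: 0.582
grasp_force: 47.1
[ 0.47 -0.04 -0.53  2.37 -0.64  0.49 -0.45] [array([-0.01 , -0.019,  0.258]), array([-0.025, -0.034,  0.707]), array([ 0.33 , -0.021,  0.37 ])]
```

```bash
python3 - <<'E'
from go import *
from plan import *
v=np.array
F=v([.424,.266,.047]); a=np.radians(35); u=v([np.cos(a),np.sin(a),0]); pp=np.sin(np.radians(25))*u+v([0,0,np.cos(np.radians(25))])
o=manip.get_obs()
S=o['position']+v([0,0,.09]); T=R.from_quat(o['ee_rot'])
Q1=v([.45,.17,.215]); T1=tool(36,58)*R.from_euler('z',-30,degrees=True)
track([(S,T),(Q1,T1),(F+pp*.165,tool(35,52.5)*R.from_euler('z',-110,degrees=True)),(F+pp*.165,tool(35,52.5,-1))],D[-1][0])
rows(S,T); rows(Q1,T1)
E
```

```text
err 0.000 q [ 0.5  -0.22 -0.51  2.28 -0.59  0.74 -0.56] hose 0.53 W [ 0.33  -0.021  0.46 ]
err 0.000 q [ 0.34 -0.32 -0.58  2.26 -0.59  0.7  -0.32] hose 0.54 W [0.309 0.068 0.494]
err 0.000 q [ 0.11 -0.11 -0.72  2.19 -0.16  0.39  0.45] hose 0.53 W [0.317 0.191 0.458]
err 0.000 q [-0.08 -0.11 -0.55  2.2  -0.1   0.39  1.61] hose 0.53 W [0.317 0.191 0.458]
row [ 0.83  0.01 -1.6 ] [0. 0. 0.]
row [ 2.33 -1.56 -1.88] [-0.24  0.52 -3.54]
```

```bash
python3 -m pendant '[[0.1,0,-0.3,0,0,0,-0.8],[0.3,0,-0.7,0,0,0,-0.8],[0.6,0,-1.15,0,0,0,-0.8],[0.83,0,-1.6,0,0,0,-0.8],[1.2,-0.3,-1.7,0,0.1,-0.7,-0.8],[1.5,-0.7,-1.75,-0.1,0.2,-1.4,-0.8],[1.9,-1.1,-1.8,-0.15,0.35,-2.3,-0.8],[2.2,-1.4,-1.85,-0.2,0.45,-3,-0.8],[2.33,-1.56,-1.88,-0.24,0.52,-3.54,-0.8],[2.33,-1.56,-1.88,-0.24,0.52,-3.54,-0.8]]'; python3 log.py; python3 - <<'E'
from go import *
from plan import *
v=np.array
F=v([.424,.266,.047]); a=np.radians(35); u=v([np.cos(a),np.sin(a),0]); pp=np.sin(np.radians(25))*u+v([0,0,np.cos(np.radians(25))])
q=D[-1][0];print(q.round(2))
Q2=F+pp*.175;T2=tool(35,52.5)*R.from_euler('z',-110,degrees=True)
track([(Q2,T2),(Q2,tool(35,52.5,-1))],q)
rows(Q2,T2)
# refine stand from saved start depth maps
for n in ['top','scene']:
    d=np.load(n+'0.npy');c=manip.get_calibration(n); ys,xs=np.nonzero(d>0);P=world(n,np.c_[xs,ys],d[ys,xs],c)
    w=v([-u[1],u[0],0]); c0=v([.424,.266,0])
    X=(P-c0)@u; Y=(P-c0)@w
    k=(abs(X)<.12)&(abs(Y)<.12)&(P[:,2]<.16); P=P[k];X=X[k];Y=Y[k]
    res=(P[:,2]-(.042-np.tan(np.radians(25))*X))
    f=abs(res)<.006
    print(n,'face',f.sum(),cv2.minAreaRect((P[f][:,:2]*1000).astype(np.float32)))
    nrm=np.linalg.lstsq(np.c_[P[f][:,:2],np.ones(f.sum())],P[f][:,2],rcond=None)[0]; print(nrm,np.degrees(np.arctan2(-nrm[1],-nrm[0])),np.degrees(np.arctan(np.hypot(*nrm[:2]))), 'z at c0',nrm@[c0[0],c0[1],1])
    # slim peg pts: height above face >25mm near Y=0
    h=(P-c0-v([0,0,.042]))@pp; 
    for h0,h1 in [(.02,.035),(.035,.055),(.055,.078)]:
        g=(h>h0)&(h<h1)&(abs(Y)<.03); A=P[g]-c0-v([0,0,.042]); e=v([u@u,0,0]); xe=np.cross(w,pp); print('peg h',h0,g.sum(),'across',np.percentile(A@w,[2,50,98]).round(4),'fore',np.percentile(A@xe,[2,50,98]).round(4))
E
```

```text
clock: 12.3
position: [0.4489, 0.1715, 0.214]
ee_rot: [0.805, 0.525, 0.275, -0.015]
ft_force: [0.1, 0.1, -1.0]
grip_width: 0.577
grasp_force: 46.8
[ 0.34 -0.32 -0.59  2.26 -0.59  0.7  -0.32]
err 0.000 q [ 0.12 -0.12 -0.73  2.17 -0.16  0.41  0.45] hose 0.54 W [0.32  0.194 0.467]
err 0.000 q [-0.07 -0.11 -0.56  2.18 -0.1   0.41  1.62] hose 0.53 W [0.32  0.194 0.467]
row [ 2.43 -0.66  1.3 ] [-0.73  0.18 -9.87]
top face 6908 ((454.71881103515625, 284.68426513671875), (160.70083618164062, 240.51513671875), 37.37567901611328)
[-0.37461678 -0.27430373  0.27365388] 36.21251622261395 24.905735330659297 z at c0 0.04185157907516607
peg h 0.02 46 across [-0.005   0.0021  0.0101] fore [-0.0104 -0.0081 -0.003 ]
peg h 0.035 67 across [-0.0041  0.0024  0.0092] fore [-0.0093 -0.0067 -0.0021]
peg h 0.055 65 across [-0.0019  0.0028  0.0079] fore [-0.0077 -0.005   0.0019]
scene face 6107 ((448.5365295410156, 283.3431396484375), (152.58636474609375, 239.95895385742188), 34.844322204589844)
[-0.38333125 -0.28032413  0.28006761] 36.17741930432776 25.40276998714979 z at c0 0.042968947033701244
peg h 0.02 116 across [-0.0003  0.008   0.0108] fore [-0.0073 -0.0032  0.0071]
peg h 0.035 143 across [-0.0015  0.0076  0.0103] fore [-0.0067 -0.0023  0.0059]
peg h 0.055 127 across [0.0006 0.0062 0.0095] fore [-0.0049 -0.0012  0.0049]
```

```bash
cat > tgt.py <<'E'
from go import *
a=np.radians(36.2); u=np.array([np.cos(a),np.sin(a),0]); w=np.array([-u[1],u[0],0])
pp=np.sin(np.radians(25))*u+np.array([0,0,np.cos(np.radians(25))]); fore=np.cross(w,pp)
F=np.array([.4234,.2689,.047])
E
python3 -c "
from tgt import *
rows(F+pp*.175,tool(36.2,52.5)*R.from_euler('z',-110,degrees=True))"
python3 -m pendant '[[0.2,-0.1,0.1,-0.1,0,-0.8,-0.8],[0.6,-0.2,0.3,-0.2,0,-2,-0.8],[0.9,-0.3,0.5,-0.3,0.1,-3.3,-0.8],[1.2,-0.4,0.7,-0.4,0.1,-4.6,-0.8],[1.5,-0.5,0.9,-0.5,0.1,-5.9,-0.8],[1.9,-0.6,1.1,-0.6,0.1,-7.2,-0.8],[2.2,-0.65,1.2,-0.7,0.1,-8.5,-0.8],[2.4,-0.66,1.3,-0.7,0.2,-9.6,-0.8],[2.43,-0.66,1.3,-0.7,0.2,-9.8,-0.8],[2.43,-0.66,1.3,-0.7,0.2,-9.8,-0.8]]'; python3 log.py; python3 -c "
from tgt import *
rows(F+pp*.175,tool(36.2,52.5,-1))"
```

```text
row [ 2.49 -0.73  1.32] [-0.7   0.26 -9.99]
clock: 13.55
position: [0.4856, 0.3067, 0.2057]
ee_rot: [0.292, 0.901, 0.256, 0.192]
ft_force: [-0.9, -0.1, -0.8]
grip_width: 0.581
grasp_force: 46.8
row [0.11 0.06 0.02] [-0.08  0.02 -8.98]
```

```bash
python3 -m pendant '[[0,0,0,0,0,-0.8,-0.8],[0,0,0,0,0,-2,-0.8],[0.1,0.1,0,-0.1,0,-3.3,-0.8],[0.1,0.1,0,-0.1,0,-4.6,-0.8],[0.1,0.1,0,-0.1,0,-5.9,-0.8],[0.1,0.1,0,-0.1,0,-7.2,-0.8],[0.1,0.1,0,-0.1,0,-8.4,-0.8],[0.1,0.06,0,-0.1,0,-9,-0.8],[0.1,0.06,0,-0.1,0,-9,-0.8],[0.1,0.06,0,-0.1,0,-9,-0.8]]'; python3 log.py; python3 - <<'E'
from tgt import *
rows(F+pp*.175,tool(36.2,52.5,-1))
o=manip.get_obs(); T=R.from_quat(o['ee_rot']); th=np.radians(62.5)
for n in ['scene','top']:
    im,d=manip.camera(n); c=manip.get_calibration(n); np.save(n+'1.npy',d)
    im=im.copy()
    for t in ['bottle','bottle_mouth','slim_peg','slim_peg_foot']:
        for r in manip.tip_of(t,n)[:1]: print(n,t,round(r['p'],2),np.round(r['pixel'],1))
    X=-pp
    ax=T.apply([-np.sin(th),0,np.cos(th)]); ax2=T.apply([np.sin(th),0,np.cos(th)]); print(ax.round(3),ax2.round(3),X.round(3))
    axb=max([ax,ax2],key=lambda q:q@X)
    print('exp mouth',proj(n,o['position']+axb*.07),'exp origin',proj(n,o['position']),'foot',proj(n,F),'tip',proj(n,F+pp*.07))
    tr=manip.trace('bottle',n)
    if tr:
        m=tr[0]['pixels']; np.save(n+'m.npy',m); print(tr[0]['box'],m.sum())
        cs=cv2.findContours(m.astype(np.uint8),0,2)[0]; im=np.ascontiguousarray(im); cv2.drawContours(im,cs,-1,(255,0,0),1)
    for P in [F,F+pp*.07,o['position'],o['position']+axb*.07]:
        q=proj(n,P)[0]; cv2.circle(im,(int(q[0]),int(q[1])),2,(0,255,0),-1)
    q=proj(n,F+pp*.1)[0].astype(int); y0,x0=max(0,q[1]-110),max(0,q[0]-150)
    cv2.imwrite(f'pics/{n}1.png',cv2.resize(im[y0:y0+220,x0:x0+290,::-1],None,fx=2.6,fy=2.6))
    print('crop',x0,y0)
E
```

```text
clock: 14.8
position: [0.4833, 0.312, 0.2068]
ee_rot: [-0.295, 0.899, 0.101, 0.308]
ft_force: [0.6, -0.2, -1.1]
grip_width: 0.576
grasp_force: 46.8
row [0.01 0.01 0.02] [0.   0.03 0.02]
scene bottle 0.82 [237.7 194.7]
scene bottle_mouth 0.93 [265.7 239. ]
scene slim_peg 0.62 [302.5 308.5]
scene slim_peg_foot 0.95 [299.5 303.2]
[0.793 0.583 0.178] [-0.337 -0.248 -0.908] [-0.341 -0.25  -0.906]
exp mouth [[266.38318889 242.80896376]] exp origin [[241.46185429 198.10256139]] foot [[300.62076102 304.64171193]] tip [[278.23913539 264.8698342 ]]
[206.6, 163.2, 272.2, 243.3] 2326
crop 118 136
top bottle 0.67 [238.8 249. ]
[0.793 0.583 0.178] [-0.337 -0.248 -0.908] [-0.341 -0.25  -0.906]
exp mouth [[255.87165612 267.36767755]] exp origin [[238.08709799 247.49847391]] foot [[278.0401157  292.95632687]] tip [[263.62156372 276.7497545 ]]
[210.0, 213.6, 258.3, 266.8] 1603
crop 106 159
```

View pics/scene1.png

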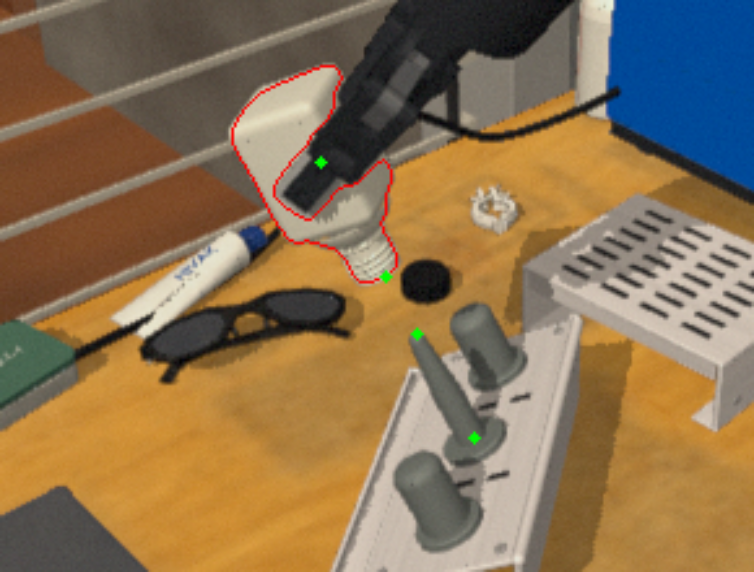

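View pics/top1.png

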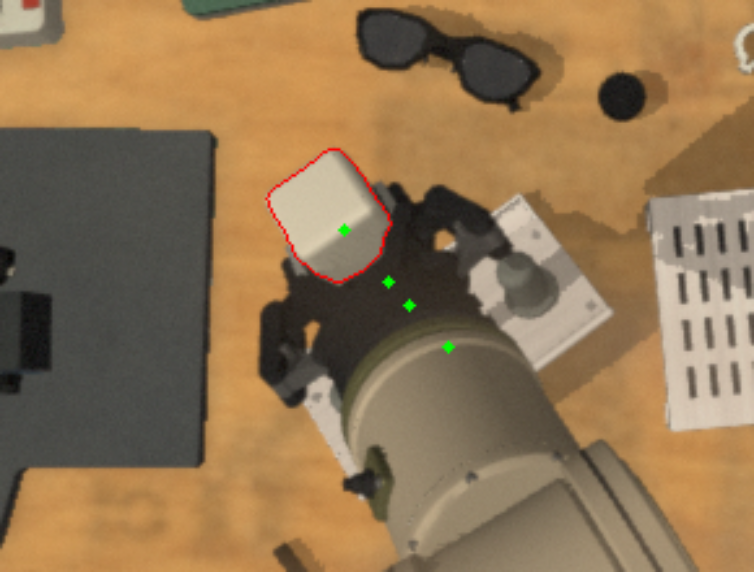

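```bash
cat > bfit.py <<'E'
from tgt import *
from scipy.optimize import least_squares
def sdf(L):
    a=abs(L-[0,0,0])-np.array([.035,.025,.025])+.004
    box=np.linalg.norm(np.maximum(a,0),axis=1)+np.minimum(a.max(1),0)-.004
    r=np.hypot(L[:,1],L[:,2]); b=np.c_[r-.0133,abs(L[:,0]-.050)-.020]
    cyl=np.linalg.norm(np.maximum(b,0),axis=1)+np.minimum(b.max(1),0)
    return np.minimum(box,cyl)
def fit(P,o,src):
    T=R.from_quat(o['ee_rot']); Q=T.inv().apply(P-o['position']); th=np.radians(62.5)
    # bottle frame in tool: x=(sin th,0,cos th) rotated about tool y by d ; y=tool y
    def fr(v): 
        M=R.from_euler('yx',[v[0],v[1]]); x=np.array([np.sin(th),0,np.cos(th)]); y=np.array([0,1.,0])
        return M*R.from_matrix(np.c_[x,y,np.cross(x,y)])
    def f(v): return sdf(fr(v).inv().apply(Q-v[2:5]))
    s=least_squares(lambda v:np.r_[f(v)*1000/np.sqrt(len(Q)/200),v[:2]*20,v[3]*1000],np.zeros(5),loss='soft_l1',f_scale=2.)
    v=s.x; X=T.apply(fr(v).apply([1,0,0])); O=o['position']+T.apply(v[2:5])
    print(src,len(Q),'rot deg',np.degrees(v[:2]).round(2),'shift mm',(v[2:5]*1000).round(1),'med|r| mm',(np.median(abs(f(v)))*1000).round(2))
    M=O+X*.07; d=M-F
    print('  mouth',M.round(4),'along p %.1f across %.1f fore %.1f mm'%tuple(1000*d@np.c_[pp,w,fore]),'axis err deg across %.2f fore %.2f'%tuple(np.degrees(X@np.c_[w,fore])))
    return M,X
def points(n,m,d):
    m=cv2.erode(m.astype(np.uint8),np.ones((5,5)))>0
    ys,xs=np.nonzero(m&(d>0)); return world(n,np.c_[xs,ys],d[ys,xs])
E
python3 - <<'E'
from bfit import *
o=manip.get_obs(); A=[]
for n in ['scene','top']:
    P=points(n,np.load(n+'m.npy'),np.load(n+'1.npy')); A.append(P); fit(P,o,n)
fit(np.vstack(A),o,'both')
E
```

```text
scene 1536 rot deg [ 0.52 -0.12] shift mm [-4.5 -1.7  1.5] med|r| mm 0.78
  mouth [0.464  0.2957 0.1451] along p 109.4 across -2.3 fore 2.6 mm axis err deg across -0.19 fore -0.24
top 1217 rot deg [0.13 0.52] shift mm [-3.   2.  -0.3] med|r| mm 0.66
  mouth [0.4605 0.2973 0.1453] along p 108.9 across 1.0 fore 0.8 mm axis err deg across -0.48 fore 0.14
both 2753 rot deg [-0.99 -0.12] shift mm [-3.5 -1.8  0.4] med|r| mm 0.88
  mouth [0.4642 0.2959 0.1446] along p 109.1 across -2.4 fore 3.1 mm axis err deg across -0.18 fore 1.27
```

```bash
cat > mv.py <<'E'
import sys
from tgt import *
o=manip.get_obs(); T=R.from_quat(o['ee_rot'])
al,ac,fo=[float(x)/1000 for x in sys.argv[1:4]]
rows(o['position']+pp*al+w*ac+fore*fo,T)
E
python3 mv.py -34 0 -1.8
```

```text
row [0.62 0.   0.28] [0. 0. 0.]
```

```bash
python3 -m pendant '[[0.05,0,0.02,0,0,0,-0.8],[0.15,0,0.07,0,0,0,-0.8],[0.27,0,0.12,0,0,0,-0.8],[0.38,0,0.17,0,0,0,-0.8],[0.5,0,0.22,0,0,0,-0.8],[0.58,0,0.26,0,0,0,-0.8],[0.62,0,0.28,0,0,0,-0.8],[0.62,0,0.28,0,0,0,-0.8],[0.62,0,0.28,0,0,0,-0.8],[0.62,0,0.28,0,0,0,-0.8]]'; cat > look.py <<'E'
import sys
from bfit import *
k=sys.argv[1]; o=manip.get_obs(); A=[]
for n in ['scene','top']:
    im,d=manip.camera(n); tr=manip.trace('bottle',n)
    if not tr: print(n,'none'); continue
    P=points(n,tr[0]['pixels'],d); A.append(P); M,X=fit(P,o,n)
    if n=='scene':
        # peg points below the mouth
        ys,xs=np.nonzero((d>0)); W=world(n,np.c_[xs,ys],d[ys,xs]); E=W-F; h=E@pp
        g=(h>.012)&(h<.068)&(abs(E@w)<.025)&(abs(E@fore)<.025)&~cv2.dilate(tr[0]['pixels'].astype(np.uint8),np.ones((5,5))).astype(bool)[ys,xs]
        E=E[g];h=h[g]
        for a in np.arange(.01,.07,.012):
            s=(h>a)&(h<a+.012)
            if s.sum()>8: print('  peg h',a.round(3),s.sum(),'across',(1000*np.percentile(E[s]@w,[3,97])).round(1),'fore',(1000*np.percentile(E[s]@fore,[3,97])).round(1))
        q=proj(n,F+pp*.06)[0].astype(int); x0,y0=q[0]-70,q[1]-60
        cv2.imwrite(f'pics/s{k}.png',cv2.resize(im[y0:y0+120,x0:x0+140,::-1],None,fx=5,fy=5,interpolation=cv2.INTER_CUBIC))
E
python3 look.py 2
```

```text
clock: 16.65
position: [0.4707, 0.3028, 0.1769]
ee_rot: [-0.297, 0.898, 0.1, 0.308]
ft_force: [0.4, 0.1, -1.0]
grip_width: 0.582
grasp_force: 46.8
scene 1564 rot deg [0.39 0.09] shift mm [-4.8 -1.6  1.4] med|r| mm 0.77
  mouth [0.4516 0.2865 0.1153] along p 75.9 across -2.5 fore 1.2 mm axis err deg across -0.30 fore -0.10
  peg h 0.01 75 across [-2.5  8.3] fore [-6.2  7.2]
  peg h 0.022 88 across [-2.   8.2] fore [-6.1  7.1]
  peg h 0.034 95 across [-3.   7.2] fore [-5.9  6.4]
  peg h 0.046 76 across [-1.8  6.2] fore [-4.6  5.4]
  peg h 0.058 52 across [-2.2  6. ] fore [-3.   5.8]
top 1081 rot deg [-0.04  0.3 ] shift mm [-2.9  2.1 -0.3] med|r| mm 0.67
  mouth [0.4478 0.2881 0.1154] along p 75.1 across 1.1 fore -0.7 mm axis err deg across -0.39 fore 0.33
```

View pics/s2.png

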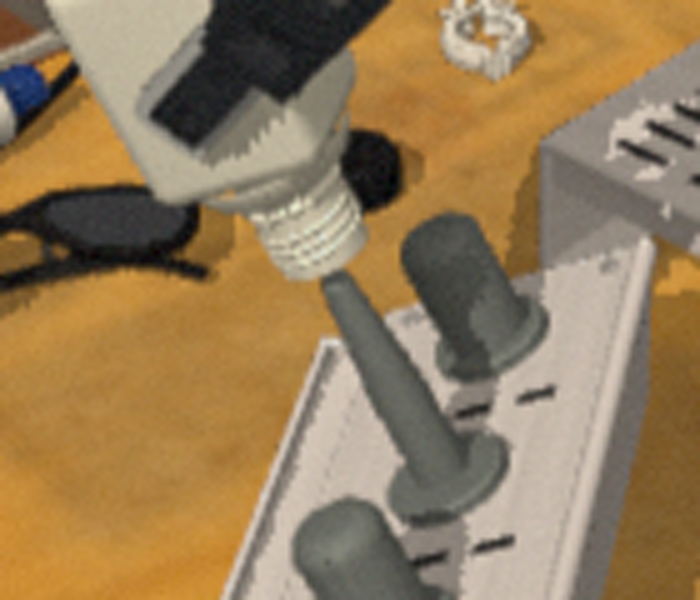

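```bash
python3 mv.py -28 0 -0.6;python3 mv.py -10 0 0
```

```text
row [0.5  0.   0.25] [0. 0. 0.]
row [0.18 0.   0.09] [0. 0. 0.]
```

```bash
python3 -m pendant '[[0.05,0,0.02,0,0,0,-0.8],[0.12,0,0.06,0,0,0,-0.8],[0.2,0,0.1,0,0,0,-0.8],[0.28,0,0.14,0,0,0,-0.8],[0.36,0,0.18,0,0,0,-0.8],[0.43,0,0.22,0,0,0,-0.8],[0.5,0,0.25,0,0,0,-0.8],[0.5,0,0.25,0,0,0,-0.8],[0.5,0,0.25,0,0,0,-0.8],[0.5,0,0.25,0,0,0,-0.8]]'; python3 look.py 3; python3 mv.py -14 0 0; python3 -c "
from tgt import *
o=manip.get_obs(); f=o['ft_force']; print(o['torque'].round(2),(f@np.c_[pp,w,fore]).round(1))"
```

```text
clock: 18.1
position: [0.461, 0.2956, 0.1518]
ee_rot: [-0.297, 0.898, 0.1, 0.308]
ft_force: [0.6, 0.5, -0.2]
grip_width: 0.577
grasp_force: 46.8
scene 1563 rot deg [0.18 0.12] shift mm [-4.9 -1.6  1.5] med|r| mm 0.75
  mouth [0.4422 0.2794 0.0901] along p 48.1 across -2.7 fore 1.2 mm axis err deg across -0.31 fore 0.11
  peg h 0.01 75 across [-3.2  7.5] fore [-5.8  7. ]
  peg h 0.022 92 across [-2.7  8.4] fore [-6.   7.1]
  peg h 0.034 58 across [-2.2  7.3] fore [-5.6  7.7]
top 1079 rot deg [0.04 0.04] shift mm [-2.9  2.3 -0.5] med|r| mm 0.77
  mouth [0.4378 0.2811 0.0903] along p 47.2 across 1.3 fore -1.3 mm axis err deg across -0.27 fore 0.25
row [0.25 0.   0.13] [0. 0. 0.]
[-0.41  0.61 -0.01] [-0.4  0.1  0.6]
```

View pics/s3.png

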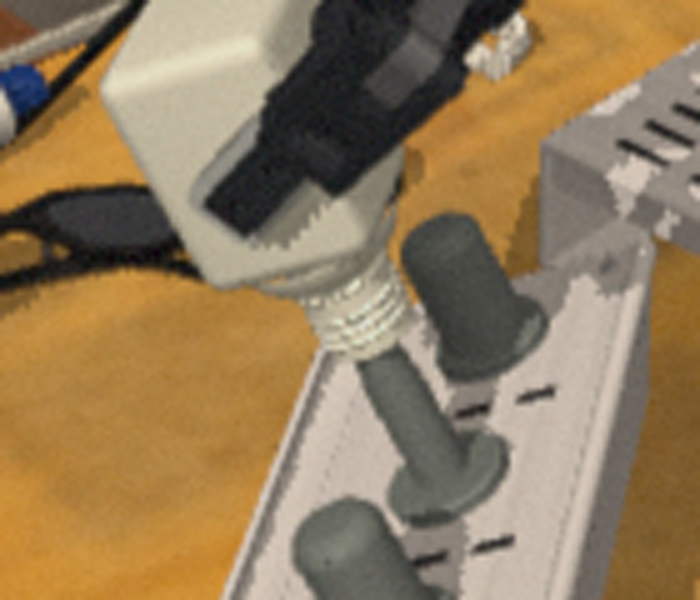

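```bash
cat > f.py <<'E'
from tgt import *
o=manip.get_obs(); f=o['ft_force']; print('torque',o['torque'].round(2),'F p,w,fore',(f@np.c_[pp,w,fore]).round(1),'q',o['joint_pos'].round(2))
E
python3 -m pendant '[[0.03,0,0.015,0,0,0,-0.8],[0.08,0,0.04,0,0,0,-0.8],[0.12,0,0.06,0,0,0,-0.8],[0.17,0,0.085,0,0,0,-0.8],[0.22,0,0.11,0,0,0,-0.8],[0.27,0,0.135,0,0,0,-0.8],[0.32,0,0.16,0,0,0,-0.8],[0.36,0,0.18,0,0,0,-0.8],[0.36,0,0.18,0,0,0,-0.8],[0.36,0,0.18,0,0,0,-0.8]]'; python3 f.py
```

```text
clock: 19.55
position: [0.4538, 0.2903, 0.1333]
ee_rot: [-0.297, 0.899, 0.1, 0.308]
ft_force: [0.0, -0.0, -1.5]
grip_width: 0.582
grasp_force: 46.8
torque [-0.28  0.65  0.06] F p,w,fore [-1.4 -0.   0.6] q [-0.08 -0.08 -0.56  2.33 -0.13  0.22  1.68]
```

```bash
python3 -m pendant '[[0.03,0,0.015,0,0,0,-0.8],[0.06,0,0.03,0,0,0,-0.8],[0.1,0,0.05,0,0,0,-0.8],[0.13,0,0.065,0,0,0,-0.8],[0.17,0,0.085,0,0,0,-0.8],[0.2,0,0.1,0,0,0,-0.8],[0.23,0,0.115,0,0,0,-0.8],[0.25,0,0.125,0,0,0,-0.8],[0.25,0,0.125,0,0,0,-0.8],[0.25,0,0.125,0,0,0,-0.8]]'; python3 f.py; python3 mv.py -10 0 0; python3 look.py 4
```

```text
clock: 20.8
position: [0.4491, 0.2867, 0.1208]
ee_rot: [-0.297, 0.898, 0.1, 0.308]
ft_force: [1.4, 4.0, -1.2]
grip_width: 0.582
grasp_force: 47.0
torque [0.32 0.33 0.17] F p,w,fore [0.4 2.4 3.7] q [-0.07 -0.06 -0.57  2.35 -0.12  0.19  1.66]
row [0.18 0.   0.09] [0. 0. 0.]
scene 1442 rot deg [-0.07 -0.06] shift mm [-5.  -1.6  1.4] med|r| mm 0.73
  mouth [0.4304 0.2708 0.0592] along p 13.9 across -2.6 fore 1.0 mm axis err deg across -0.22 fore 0.35
top 971 rot deg [-0.   -0.03] shift mm [-2.9  2.7 -0.6] med|r| mm 0.73
  mouth [0.4256 0.2725 0.0594] along p 12.9 across 1.6 fore -1.8 mm axis err deg across -0.24 fore 0.28
```

View pics/s4.png

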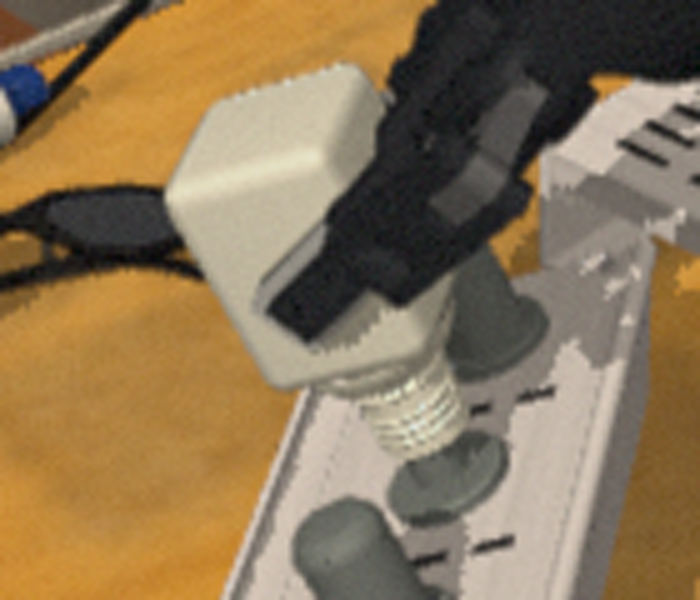

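```bash
python3 mv.py -9 0.6 0.8;python3 mv.py 0 0.6 0.8; 
```

```text
row [0.15 0.01 0.1 ] [0. 0. 0.]
row [-0.01  0.01  0.01] [0. 0. 0.]
```

```bash
python3 -m pendant '[[-0.01,0.012,0.01,0,0,0,-0.8],[0.02,0.012,0.03,0,0,0,-0.8],[0.05,0.012,0.045,0,0,0,-0.8],[0.08,0.012,0.06,0,0,0,-0.8],[0.1,0.012,0.07,0,0,0,-0.8],[0.13,0.012,0.085,0,0,0,-0.8],[0.15,0.012,0.1,0,0,0,-0.8],[0.15,0.012,0.1,0,0,0,-0.8],[0.15,0.012,0.1,0,0,0,-0.8],[0.15,0.012,0.1,0,0,0,-0.8]]'; python3 f.py;  python3 mv.py -4 0 0
```

```text
clock: 22.25
position: [0.4465, 0.2854, 0.1123]
ee_rot: [-0.297, 0.898, 0.1, 0.308]
ft_force: [-0.6, 0.6, -1.4]
grip_width: 0.58
grasp_force: 47.1
torque [-0.43  0.58  0.01] F p,w,fore [-1.3  0.9  0.5] q [-0.06 -0.05 -0.59  2.37 -0.09  0.16  1.63]
row [0.07 0.   0.04] [0. 0. 0.]
```

```bash
python3 -m pendant '[[0.01,0,0.005,0,0,0,-0.8],[0.02,0,0.01,0,0,0,-0.8],[0.03,0,0.015,0,0,0,-0.8],[0.04,0,0.02,0,0,0,-0.8],[0.05,0,0.025,0,0,0,-0.8],[0.06,0,0.03,0,0,0,-0.8],[0.07,0,0.035,0,0,0,-0.8],[0.07,0,0.035,0,0,0,-0.8],[0.07,0,0.035,0,0,0,-0.8],[0.07,0,0.035,0,0,0,-0.8]]'; python3 f.py
```

```text
clock: 23.5
position: [0.4451, 0.2844, 0.1088]
ee_rot: [-0.297, 0.898, 0.1, 0.308]
ft_force: [-0.1, -0.6, -1.7]
grip_width: 0.582
grasp_force: 47.1
torque [-0.39  0.6  -0.01] F p,w,fore [-1.7 -0.4  0.3] q [-0.06 -0.05 -0.59  2.37 -0.08  0.15  1.63]
```

```bash
python3 -m pendant '[[0.005,0,0.003,0,0,0,-0.8],[0.01,0,0.005,0,0,0,-0.8],[0.015,0,0.008,0,0,0,-0.8],[0.02,0,0.01,0,0,0,-0.8],[0.025,0,0.013,0,0,0,-0.8],[0.03,0,0.015,0,0,0,-0.8],[0.035,0,0.018,0,0,0,-0.8],[0.035,0,0.018,0,0,0,-0.8],[0.035,0,0.018,0,0,0,-0.8],[0.035,0,0.018,0,0,0,-0.8]]'; python3 f.py
```

```text
clock: 24.75
position: [0.4452, 0.2845, 0.108]
ee_rot: [-0.297, 0.898, 0.1, 0.309]
ft_force: [-0.7, -0.6, 5.7]
grip_width: 0.58
grasp_force: 47.9
torque [-0.06  0.15  0.08] F p,w,fore [ 4.8 -0.  -3.3] q [-0.05 -0.05 -0.6   2.37 -0.07  0.14  1.62]
```

```bash
python3 -m pendant '[[0.01,0,0.005,0,0,0,-0.8],[0.02,0,0.01,0,0,0,-0.8],[0.02,0,0.01,0,0,0,-0.8],[0.02,0,0.01,0,0,0,-0.8],[0.02,0,0.01,0,0,0,-0.8],[0.02,0,0.01,0,0,0,-0.8],[0.02,0,0.01,0,0,0,-0.8],[0.02,0,0.01,0,0,0,-0.8],[0.02,0,0.01,0,0,0,-0.8],[0.02,0,0.01,0,0,0,-0.8]]'; python3 f.py; python3 look.py 5
```

```text
clock: 26.0
position: [0.4454, 0.2846, 0.1079]
ee_rot: [-0.296, 0.898, 0.101, 0.31]
ft_force: [-1.3, -0.8, 11.2]
grip_width: 0.58
grasp_force: 48.3
torque [ 0.19 -0.07  0.06] F p,w,fore [ 9.5  0.1 -6.1] q [-0.05 -0.04 -0.6   2.37 -0.07  0.14  1.62]
scene none
top 1016 rot deg [0.51 0.22] shift mm [-2.9  1.5 -0.7] med|r| mm 0.78
  mouth [0.4225 0.2691 0.0467] along p -0.5 across 0.7 fore -0.4 mm axis err deg across -0.38 fore 0.01
```

```bash
python3 -m pendant '[[-0.01,0,-0.005,0,0,0,-0.3],[-0.02,0,-0.01,0,0,0,0],[-0.02,0,-0.01,0,0,0,0.2],[-0.02,0,-0.01,0,0,0,0.3],[-0.02,0,-0.01,0,0,0,0.4],[-0.02,0,-0.01,0,0,0,0.5],[-0.02,0,-0.01,0,0,0,0.6],[-0.02,0,-0.01,0,0,0,0.7],[-0.02,0,-0.01,0,0,0,0.7],[-0.02,0,-0.01,0,0,0,0.7]]'; python3 f.py; python3 look.py 6;  python3 mv.py 100 0 0; python3 - <<'E'
from plan import *
from tgt import *
o=manip.get_obs(); T=R.from_quat(o['ee_rot']); track([(o['position']+pp*.1,T),(o['position']+pp*.12,T)],o['joint_pos'])
E
```

```text
clock: 27.45
position: [0.4444, 0.2839, 0.107]
ee_rot: [-0.297, 0.898, 0.1, 0.308]
ft_force: [0.6, 0.4, -0.5]
grip_width: 0.85
grasp_force: 0.0
torque [-0.44  0.53  0.01] F p,w,fore [-0.1 -0.1  0.8] q [-0.05 -0.04 -0.6   2.37 -0.07  0.15  1.62]
scene 1421 rot deg [ 5.17 -0.19] shift mm [-9.7 -0.9  6.2] med|r| mm 0.77
  mouth [0.4262 0.2691 0.0473] along p 1.3 across -1.4 fore 2.0 mm axis err deg across -0.20 fore -4.89
top 1174 rot deg [ 5.41 -0.05] shift mm [-7.8  2.8  4.4] med|r| mm 0.69
  mouth [0.4217 0.2704 0.0477] along p 0.4 across 2.2 fore -0.8 mm axis err deg across -0.25 fore -5.13
row [-1.78 -0.01 -0.92] [0. 0. 0.]
err 0.000 q [-0.07 -0.12 -0.55  2.2  -0.15  0.38  1.68] hose 0.53 W [0.316 0.19  0.458]
err 0.000 q [-0.07 -0.12 -0.55  2.16 -0.14  0.43  1.68] hose 0.54 W [0.323 0.195 0.476]
```

```bash
python3 -m pendant '[[-0.1,0,-0.05,0,0,0,0.8],[-0.3,0,-0.16,0,0,0,0.8],[-0.5,0,-0.26,0,0,0,0.8],[-0.75,0,-0.39,0,0,0,0.8],[-1,0,-0.52,0,0,0,0.8],[-1.25,0,-0.65,0,0,0,0.8],[-1.5,0,-0.77,0,0,0,0.8],[-1.7,0,-0.88,0,0,0,0.8],[-1.78,0,-0.92,0,0,0,0.8],[-1.78,0,-0.92,0,0,0,0.8]]'; python3 f.py; python3 look.py 7
```

```text
clock: 28.9
position: [0.4782, 0.3091, 0.1979]
ee_rot: [-0.297, 0.898, 0.1, 0.308]
ft_force: [0.2, 0.7, -0.8]
grip_width: 0.899
grasp_force: 0.0
torque [-0.37  0.53 -0.02] F p,w,fore [-0.5  0.4  0.9] q [-0.07 -0.12 -0.56  2.2  -0.15  0.38  1.68]
scene 2506 rot deg [5.1  0.06] shift mm [79.4 -1.  52.2] med|r| mm 0.72
  mouth [0.4263 0.269  0.0473] along p 1.2 across -1.7 fore 2.0 mm axis err deg across -0.29 fore -4.82
top 128 rot deg [ 7.67 -2.26] shift mm [-21.3   0.1  24.4] med|r| mm 1.01
  mouth [0.4731 0.3064 0.1326] along p 103.9 across 0.9 fore 20.2 mm axis err deg across 0.50 fore -7.39
```

View pics/s7.png

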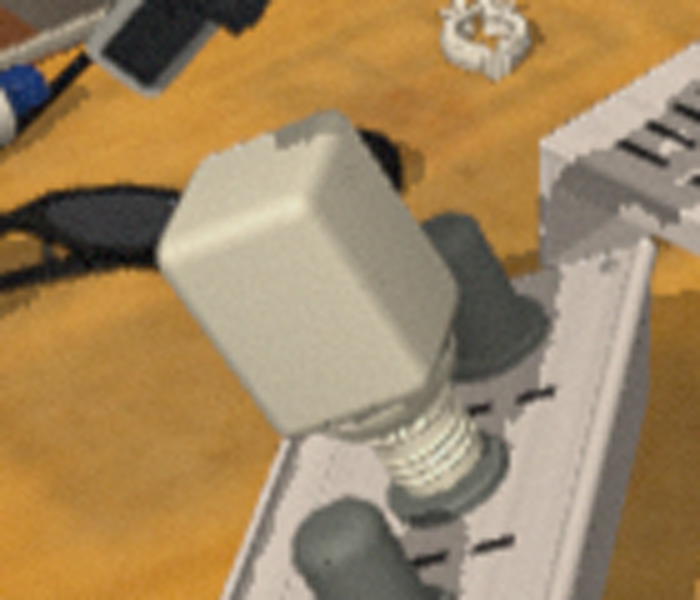

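The bottle sits neck down with its mouth on the slim peg's collar at about (445,490) in the crop. It has sagged about 5°. The gripper is clear of it, and the cap, glasses and clamp haven't moved.

```bash
python3 -c "
from workcell import manip
print(manip.hand_in())"
```

```text
the job is handed in; nothing more can be done
None
```

The bottle is neck down on the slim peg with its mouth on the collar, released only once it was right down (it sagged about 5° on the peg); the cap, glasses and clamp were left untouched, and I handed the job in at about 29 s of the 51 s allowed.

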